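Take the length of a clamped bar with a spring tape and lock it

ROBOT

A 7-joint arm with a two-finger parallel gripper is mounted at the origin on the work surface. World frame = base frame: x ahead of the robot, y to its left, z up, the work surface at z = 0. Lengths are in m, angles in rad, forces in N, time in s.
With the tool pointing down it reaches from about 0.35 to 0.9 m from the base axis. Payload 19.9 kg.
Tool frame: the origin (TCP) lies between the finger pads; the fingertips stand 19 mm ahead of it and the grasp point (between the pads) is the TCP; z points along the fingers, y is the line along which they close (so a half turn about z gives the same grasp; the last joint's range is limited). The gripper opens to 94 mm and grips with 3 to 60 N. Pads are 16 mm wide; open, the fingers measure 119 mm over their backs; the gripper's body (75 mm by 177 mm) begins 78 mm behind the grasp point.
Start: joints at [1.272, 0.417, -0.01, 1.614, 0.005, 1.111, -0.053], TCP at [0.159, -0.604, 0.224] pointing down, gripper open.
Joint ranges: [-2.81, 2.81], [-0.39, 2.02], [-1.27, 1.25], [0.06, 2.57], [-1.19, 4.33], [0.19, 2], [-2.82, 2.82]. Speed limits (rad/s): [1.89, 1.89, 2.39, 2.39, 3.01, 3.01, 3.01].

INTERFACE

Orientations are given as a 3x3 rotation matrix whose columns are the frame's x, y, z axes.
In Python, from rig import robot gives the robot as it stands. Calls block until the motion is done:
- robot.move_ptp(position, orientation): joint-space move of the TCP to a pose.
- robot.move_linear(position, velocity=0.15, frame=None, threshold=None): straight line of the TCP; frame=None keeps the orientation; velocity is the mean speed in m/s. With threshold (N) it stops when the force on the tool has changed by that much, and returns True; else False.
- robot.goto_joints(angles): joint-space move.
- robot.gripper_to(opening): finger opening in m; the grip force is fixed at half the most; returns when the fingers have stopped.
- robot.pause(seconds).
- robot.ik(position, orientation): joint angles nearest the present ones, or None.
- robot.get_state(): the state.
- robot.grab_frame(name): name is "side" or "top" or "wrist"; returns the picture (400x640x3 uint8, red, green, blue); there is no depth.
- robot.camera_info(name): a dict with "fx", "fy", "cx", "cy" (pixels), "rvec" (rotation vector, rad) and "tvec" (3), from world to camera coordinates, as OpenCV has them. Camera axes: x right, y down, z forward; pixel columns grow to the right and rows downward; lengths in m; the calibration is good to about 2 mm. A picture is of the moment at which its call begins: read the wrist's pose just before it. camera_info takes no time and is no camera call; for the wrist camera it gives the pose at the moment of the call.
A pose or a line that the arm cannot do raises robot.PlanningError and nothing moves.
- robot.sign_off(): hands the job in; it is judged then, once.
The state is a dict: "time": time; "qpos": joint angles; "joint_vel": joint speeds; "effort": joint torques, N m; "ee_pos": TCP position; "tool_rot": TCP orientation; "force": force on the tool from outside, world axes, zero at the start; "moment": the same for the moment, N m; "opening": finger opening in m; "grasp_force": force on a finger pad.
Only numpy, scipy, OpenCV 4.12 (cv2) and the standard library are available. Lean on these libraries where they do the work, as an engineer would, in place of code of your own. Each camera call takes 0.05 s, during which the arm holds its last target. There are 200 camera calls.

TASK

Take the length of the clamped aluminium bar with the yellow tape measure: catch the tape's end hook over the bar's far end, draw the case back towards you along the bar against the spring, and stand the case on the bench behind the near end, lined up with the bar and with its front butted against that end. Let go so that the spring alone holds it there, and only then push the red button on the case fully down to lock the blade. Leave the blue bin, the jar and the bearing alone.

Things in the scene. Friction and masses are not known exactly. Their poses are not given: they have to be found in the camera images.
- bar: Aluminium bar 150 x 50 x 20 mm (its x, y, z), clamped immovably to the bench. Origin at the centre of its underside, x along its length to the far end (the one farther from the robot), z up; yaw within 0.3 rad of straight ahead. At mid-length a blue clamp block, 30 mm long, as high as the bar plus a 4 mm bolt head, stands on each side out to 41 mm from the centre line.
- bar_far (a point): Middle of the top edge of the bar's far end (20 mm above the bench); axes as the bar's. Behind this end there is free space for the hook.
- bar_near (a point): Middle of the foot of the bar's near end (on the bench); axes as the bar's.
- tape_grip (a point): The place to grip the loose tape measure, between the case's two flat sides (36 mm apart along y), 40 mm above its base and 4 mm behind the case's middle. The case reaches from 35 mm behind to 43 mm before this point. x points to the nose, where the blade comes out; z up. At the start the nose points within 0.4 rad of straight ahead.
- tape_front (a point): Middle of the bottom edge of the case's front face, on the base (43 mm before and 40 mm below tape_grip). Axes as tape_grip.
- hook (a point): Middle of the lower tip of the end hook, on its inner face (towards the case). The hook is a flat steel lip, 22 mm wide, 2.5 mm thick, square to the blade, reaching 12 mm below the blade; its tip is 10 mm above the case's base level, 24 mm before the front face with the blade home. With the case level on the bar it cannot catch: the nose must be tipped down 35 to 45 degrees. Axes as tape_grip.
- blade (a joint): How far the blade is drawn out (m): 0 home (it still sticks out 24 mm), at most 0.150; 0.126 with the hook on the far end and the front butted on the near end. The blade is stiff, moves only straight along the case's x, its underside 22 mm above the case's base. A spring pulls it home with 4 N at 0, rising to 5.2 N at 0.150.
- lock (a joint): Travel of the red lock button (m): 0 up (blade runs free), 0.006 to 0.007 fully down (the blade is braked). It takes 5 N to push and stays where it is left.
- lock_top (a point): Middle of the top face (20 x 24 mm) of the red lock button on the case's top, 14 mm before tape_grip and 80 mm above the case's base when up; it moves down into the case when pushed.
- tape: Tape measure, about 0.35 kg, standing upright: yellow case 71 mm high, 78 mm long (x), 36 mm wide (y, flat parallel sides): a cylinder of radius 35 mm lying across the width, its axis 36 mm above the base, over a black box-shaped base 34 mm high with a flat upright front. The hook's pull can turn it in a weak grip. Origin at the middle of its underside, axes as tape_grip.
- bin: Loose blue bin 100 x 70 x 45 mm of nuts, beside the bar; origin at the centre of its underside. Leave alone.
- jar: Loose clear jar with a white lid, 52 mm across, 75 mm high; origin at the centre of its underside. Leave alone.
- bearing: Loose steel bearing ring 52 mm across, 16 mm high, lying flat; origin at the centre of its underside. Leave alone.
There are look-alikes about, which are no part of the job. What is meant by the tape is not pink or purple, and is the larger of those in its own colour.

How it is judged:
On the way, in this order (a step that is already met when the one before it is completed fails the run):
1. The hook is caught over the bar's far end and the blade is drawn out more than 30 mm, with the lock up (x of hook in the frame of bar_far between -0.012 and 0.008 m and y of hook in the frame of bar_far between -0.024 and 0.024 m and z of hook in the frame of bar_far between -0.02 and -0.0015 m and value of joint blade above 0.03 m and value of joint lock below 0.003 m), for 0.1 s.
2. The case stands on the bench, butted against the near end by the spring alone, let go, with the lock still up (x of hook in the frame of bar_far between -0.003 and 0.006 m and y of hook in the frame of bar_far between -0.02 and 0.02 m and z of hook in the frame of bar_far between -0.015 and -0.004 m and x of tape_front in the frame of bar_near between -0.006 and 0.002 m and y of tape_front in the frame of bar_near between -0.015 and 0.015 m and angle between tape_grip's own z axis and vertical below 0.08 rad and height (world z) of tape_front below 0.005 m and contact force between the fingers and tape below 0.3 N and linear speed of tape below 0.02 m/s and value of joint lock below 0.003 m), for 0.2 s.
At the end, for the whole second after the job is handed in: Tape upright on the bench (0.08 rad), front within 6 mm of the near end and 15 mm of its middle; hook within 6 mm of the far end, at least 4 mm below its top edge; blade 118 to 135 mm out; lock down 5 mm or more; let go, at rest (x of hook in the frame of bar_far between -0.003 and 0.006 m and y of hook in the frame of bar_far between -0.02 and 0.02 m and z of hook in the frame of bar_far between -0.015 and -0.004 m and x of tape_front in the frame of bar_near between -0.006 and 0.002 m and y of tape_front in the frame of bar_near between -0.015 and 0.015 m and angle between tape_grip's own z axis and vertical below 0.08 rad and height (world z) of tape_front below 0.005 m and contact force between the fingers and tape below 0.3 N and linear speed of tape below 0.02 m/s and value of joint blade between 0.118 and 0.135 m and value of joint lock above 0.005 m); the robot touches nothing.
It fails at once if The bin is shifted more than 15 mm or tipped (distance of bin from where it was at the start of the episode above 0.015 m or angle between bin's own z axis and vertical above 0.35 rad).
It fails at once if The jar is shifted more than 15 mm or tipped (distance of jar from where it was at the start of the episode above 0.015 m or angle between jar's own z axis and vertical above 0.35 rad).
It fails at once if The bearing is shifted more than 15 mm or tipped (distance of bearing from where it was at the start of the episode above 0.015 m or angle between bearing's own z axis and vertical above 0.35 rad).
It also fails if it takes over 56 s, if anything falls off the work surface, if the arm or the gripper's body presses on something with over 40 N, if the wrist force passes 120 N, or if a joint passes its speed limit or range.

## Working session

There is one attempt and no reset: what is moved stays moved. The work goes in short steps, each a Python script; the robot and the scene stay as the last script left them, time stands still between calls to the robot, and variables do not carry over. Pictures are saved under pics/ and viewed, at most 10 in all, crops included, and the job is handed in when it is done.

```bash
mkdir -p pics; ls; python3 - <<'E'
from rig import robot
import cv2,json
for n in("top","side"):
    im=robot.grab_frame(n); cv2.imwrite(f"pics/{n}0.png",im[:,:,::-1]); print(n,robot.camera_info(n))
print(robot.get_state())
E
```

```text
pics
top {'fx': 400.73173748648946, 'fy': 400.73173748648946, 'cx': 319.2906970930806, 'cy': 205.60970064152988, 'rvec': array([ 2.00555006, -2.21731421,  0.23489073]), 'tvec': array([0.0791364 , 0.59016411, 0.69355459])}
side {'fx': 439.92876273815705, 'fy': 439.92876273815705, 'cx': 321.18057355651723, 'cy': 201.4352781732997, 'rvec': array([ 2.21054148, -0.13006943,  0.04878037]), 'tvec': array([-0.57965618,  0.1304871 ,  0.83159054])}
{'time': 0.1, 'qpos': array([ 1.27248538,  0.41788119, -0.01032471,  1.6141054 ,  0.00470704,
        1.11072507, -0.05298947]), 'joint_vel': array([ 2.07785866e-04, -2.53601709e-03, -3.21897254e-04, -2.45890296e-05,
        4.83721064e-04,  8.15367468e-04,  1.43101260e-03]), 'effort': array([ 5.53958234e-04, -8.52586627e+01,  6.39014225e-01, -4.26695144e+01,
       -4.90019610e-02,  1.64116215e-02,  1.31856041e-06]), 'ee_pos': array([ 0.15866739, -0.60419022,  0.223912  ]), 'tool_rot': array([[ 9.67194358e-01,  2.54037293e-01, -3.57981305e-04],
       [ 2.54037532e-01, -9.67193808e-01,  1.03500876e-03],
       [-8.33064787e-05, -1.09199532e-03, -9.99999400e-01]]), 'force': array([-0.24170745, -0.91355239, -0.462872  ]), 'moment': array([ 0.01947724,  0.04093463, -0.0123819 ]), 'grasp_force': 0.0, 'opening': 0.09402962566046129}
```

View pics/top0.png

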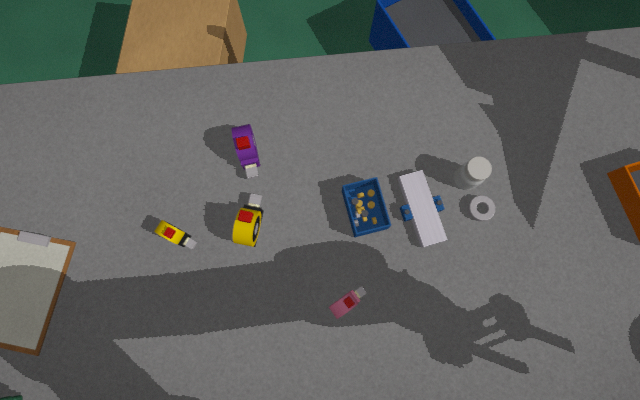

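View pics/side0.png

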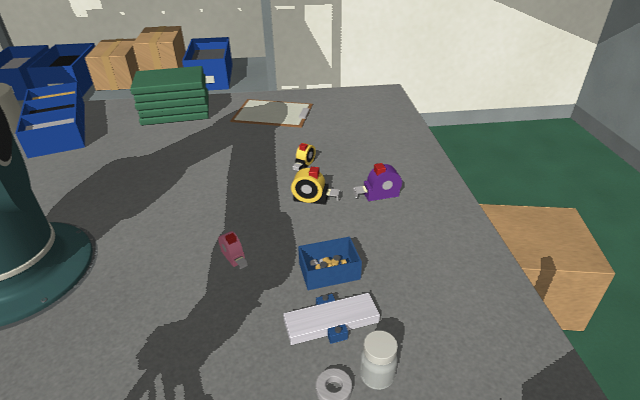

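The top view shows four tape-like things: large yellow at (248,222), small yellow at (175,234), purple at (246,150) and pink at (348,302). I choose the large yellow one. The bar is at (423,208), with the bin on its left at (365,207), and the jar at (477,172) and bearing at (482,208) on its right.

```bash
cat > h.py <<'E'
import numpy as np, cv2
from rig import robot
def ray(ci,uv,z):
    R=cv2.Rodrigues(ci['rvec'])[0]; c=-R.T@ci['tvec']
    d=R.T@np.array([(uv[0]-ci['cx'])/ci['fx'],(uv[1]-ci['cy'])/ci['fy'],1]); return c+d*(z-c[2])/d[2]
def proj(ci,P):
    R=cv2.Rodrigues(ci['rvec'])[0]; q=np.asarray(P,float)@R.T+ci['tvec']
    return np.c_[q[:,0]/q[:,2]*ci['fx']+ci['cx'],q[:,1]/q[:,2]*ci['fy']+ci['cy']]
E
python3 - <<'E'
import cv2,numpy as np
im=cv2.imread('pics/top0.png')
a=im[180:260,220:286]; b=im[160:255,390:456]
f=lambda x:cv2.resize(x,None,fx=6,fy=6,interpolation=cv2.INTER_CUBIC)
a=f(a);b=f(b);c=np.zeros((570,396,3),np.uint8);c[:a.shape[0]]=a
cv2.imwrite('pics/crop1.png',np.hstack([c,b]))
from h import *
ci=robot.camera_info('top')
for n,uv,z in [('bin',(365,207),.04),('jar',(479,168),.075),('bearing',(482,208),.016),('purple',(246,150),.05),('small',(175,234),.04),('pink',(348,302),.04)]: print(n,ray(ci,uv,z))
E
```

```text
bin [ 0.58835044 -0.06890439  0.04      ]
jar [ 0.63470742 -0.28826655  0.075     ]
bearing [ 0.56761933 -0.30513301  0.016     ]
purple [0.72441366 0.15252478 0.05      ]
small [0.57230715 0.29999964 0.04      ]
pink [ 0.41321949 -0.01538171  0.04      ]
```

View pics/crop1.png

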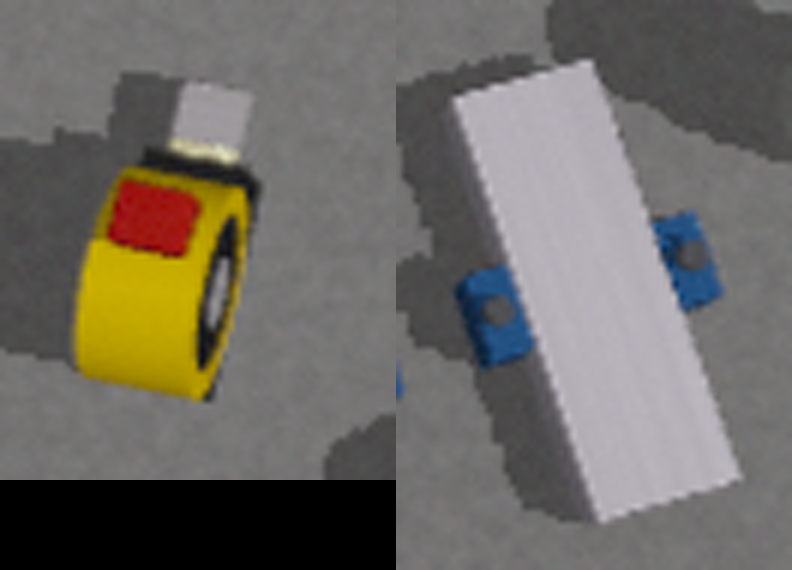

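The crop shows the large yellow tape with its red button and its silver blade pointing ahead, and the bar's top face with four clear corners. Next I fit both poses.

```bash
python3 - <<'E'
from h import *
from scipy.optimize import least_squares
ci=robot.camera_info('top')
px=lambda L,o:(np.array(L)+.5)/6-.5+np.array(o)
def fit(P,uv,x0):
    P=np.array(P,float)
    def T(s): c,n=np.cos(s[2]),np.sin(s[2]); return P@np.array([[c,n,0],[-n,c,0],[0,0,1]])+[s[0],s[1],0]
    r=least_squares(lambda s:(proj(ci,T(s))-uv).ravel(),x0); return r.x,r.fun.round(1)
uvb=px([(58,98),(198,60),(346,478),(205,522)],(390,160))
print('bar',fit([(.075,.025,.02),(.075,-.025,.02),(-.075,-.025,.02),(-.075,.025,.02)],uvb,[.6,-.17,0]))
uvl=px([(118,182),(201,193),(190,255),(108,240)],(220,180))
# tape origin: grip at x=-.004; lock center x=+.010
print('tape lock',fit([(.020,.012,.08),(.020,-.012,.08),(0,-.012,.08),(0,.012,.08)],uvl,[.6,.13,0]))
uvh=px([(183,83),(252,92),(172,140)],(220,180))
print('tape',fit([(.020,.012,.08),(.020,-.012,.08),(0,-.012,.08),(0,.012,.08),(.0655,.011,.0225),(.0655,-.011,.0225)],np.r_[uvl,uvh[:2]],[.6,.13,0]))
E
```

```text
bar (array([ 0.58045483, -0.18666762,  0.18076246]), array([-0.1, -0.2, -0.1, -0.4,  0.4,  0.4, -0.2,  0.1]))
tape lock (array([ 0.57627213,  0.15941039, -0.24577919]), array([ 0.6, -0.3, -0.4, -0.3, -0.5, -0. ,  0.3,  0.6]))
tape (array([ 0.57630752,  0.15941618, -0.25168184]), array([ 0.7, -0.4, -0.3, -0.3, -0.5,  0. ,  0.3,  0.6,  0.3, -0. , -0.4,
        0.1]))
```

```bash
cat >> h.py <<'E'
BAR=np.array([0.5805,-0.1867]);BY=0.181
TAPE=np.array([0.5763,0.1594]);TY=-0.25
GZ=0.036  # grip height above base; grip 39 mm+4 behind front
D=np.diag([1.,-1,-1])
def Rz(a): return cv2.Rodrigues(np.array([0,0,a]))[0]
def Rp(t): return cv2.Rodrigues(np.array([0,t,0.]))[0]   # nose down t
def bar(x,y=0,z=0): return np.r_[BAR,0]+Rz(BY)@np.array([x,y,z])
def hookpose(hx,hz,th,d,y=0.,g=np.zeros(3)):
    """TCP pose with hook tip at (hx,y,hz) in bar_far frame, pitch th (rad), blade out d; g = grip offset in case frame"""
    v=np.array([-(.067+d),0,.010*-1+GZ])+g
    return bar(.075,y,.02)+Rz(BY)@(np.array([hx,0,hz])+Rp(th)@v), Rz(BY)@Rp(th)@D
E
python3 - <<'E'
from h import *
r=np.radians
print(robot.ik(np.r_[TAPE,0]+Rz(TY)@[-.004,0,GZ],Rz(TY)@D))
for hx,hz,th,d in [(.008,.04,42,0),(.008,-.005,42,0),(0,-.005,42,.02),(0,-.005,20,.035),(0,-.006,12,.08),(0,-.006,9,.135),(0,-.01,0,.135)]:
    p,R=hookpose(hx,hz,r(th),d); q=robot.ik(p,R); print(p.round(3), None if q is None else q.round(2))
E
```

```text
[ 0.04625315  0.65398229 -0.49123101  1.80650917  0.41778016  0.78564373
 -2.48014917]
[ 0.63  -0.178  0.124] [ 0.21  1.01 -0.18  1.    0.33  1.86 -1.36]
[ 0.63  -0.178  0.079] [ 0.21  1.06 -0.16  1.01  0.32  1.8  -1.36]
[ 0.608 -0.182  0.093] [ 0.22  1.   -0.17  1.1   0.32  1.77 -1.37]
[ 0.569 -0.189  0.074] [ 0.37  0.73 -0.25  1.53  0.3   1.25 -1.38]
[ 0.518 -0.198  0.07 ] [ 0.48  0.6  -0.29  1.76  0.29  1.02 -1.35]
[ 0.462 -0.208  0.071] [ 0.55  0.5  -0.29  1.92  0.27  0.9  -1.29]
[ 0.456 -0.21   0.036] [ 0.59  0.49 -0.26  2.04  0.21  0.63 -1.2 ]
```

```bash
python3 - <<'E'
from h import *
g=np.r_[TAPE,0]+Rz(TY)@[-.004,0,GZ]; R=Rz(TY)@D
robot.move_ptp(g+[0,0,.12],R)
robot.move_linear(g,velocity=.12)
robot.gripper_to(.03)
s=robot.get_state(); print(s['opening'],s['grasp_force'],s['ee_pos']-g)
robot.move_linear(g+[0,0,.14],velocity=.2)
p,Rh=hookpose(.012,.06,np.radians(42),0)
robot.move_ptp(p,Rh)
s=robot.get_state(); print(s['time'],s['opening'],s['grasp_force'],s['ee_pos']-p,s['force'])
a=robot.grab_frame('side');cv2.imwrite('pics/side1.png',cv2.resize(a[180:400,220:480,::-1],None,fx=2.5,fy=2.5,interpolation=cv2.INTER_CUBIC))
E
```

```text
0.0362831718103863 29.60308849811554 [7.21279010e-06 1.18742535e-04 6.69358880e-06]
7.375 0.03659766721081332 29.616483449935913 [2.90801100e-04 1.45946998e-03 5.49825049e-05] [-0.83824689  0.56347242 -3.66321149]
```

View pics/side1.png

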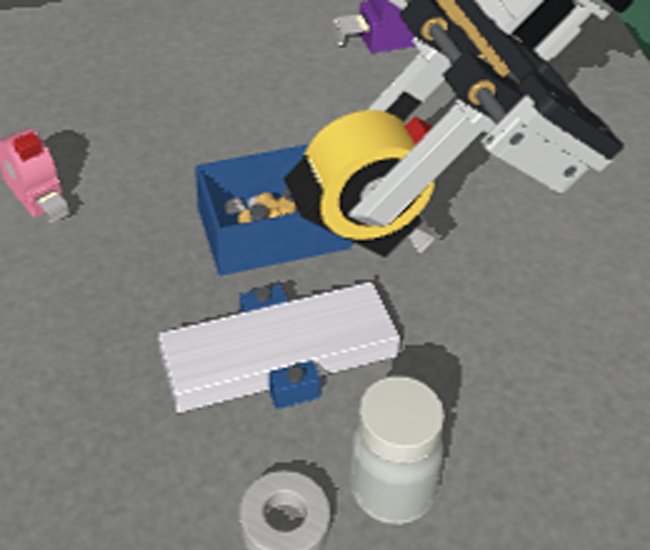

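The picture shows the case held nose-down over the bar, with the hook at about (425,238) in the crop. I compare that with the prediction, then lower and pull back until the hook bites.

```bash
python3 - <<'E'
from h import *
r=np.radians
ci=robot.camera_info('side')
print('hook tip predicted crop px',(proj(ci,[bar(.087,.011,.08),bar(.087,-.011,.08)])-[220,180])*2.5)
p,R=hookpose(.012,-.006,r(42),0)
print('touch on lowering',robot.move_linear(p,velocity=.08,frame=R,threshold=6))
f0=robot.get_state()['force']
p2,_=hookpose(-.008,-.006,r(42),0)
print('caught',robot.move_linear(p2,velocity=.03,threshold=2.5))
s=robot.get_state(); d=Rz(BY).T@(s['ee_pos']-p); print(d,s['force']-f0,s['time'])
a=robot.grab_frame('side');cv2.imwrite('pics/side2.png',cv2.resize(a[200:360,260:420,::-1],None,fx=3.75,fy=3.75,interpolation=cv2.INTER_CUBIC))
E
```

```text
hook tip predicted crop px [[403.33851443 225.69245962]
 [417.06370365 249.81922618]]
touch on lowering False
caught True
[-1.40195263e-02  1.23120191e-05 -4.95213515e-04] [ 4.84459212  1.93445477 -0.47684312] 8.9
```

View pics/side2.png

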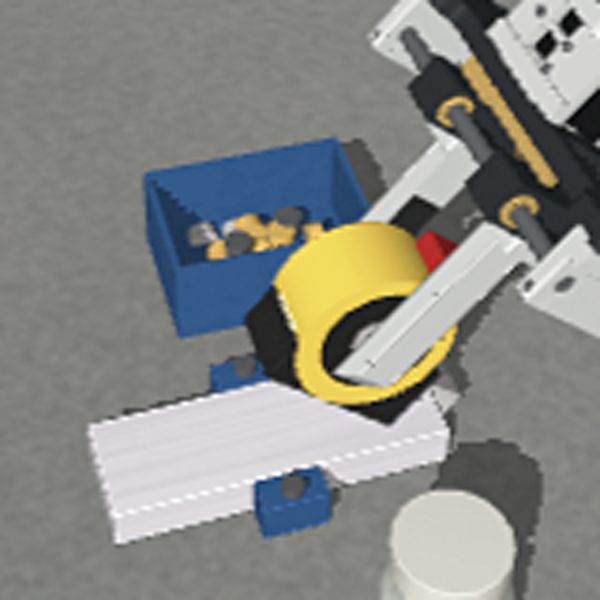

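The hook's at the bar's far end at about (445,395), and a 5 N pull along the bar confirms the catch. I draw back, flattening the pitch as I go and checking the pull at each waypoint.

```bash
python3 - <<'E'
from h import *
r=np.radians; H0=-.001
f0=np.array([0,0,0])
for th,d in [(40,.008),(31,.016),(24,.030),(20,.048),(15,.08),(11,.11),(9,.138)]:
    p,R=hookpose(H0,-.006,r(th),d)
    robot.move_linear(p,velocity=.06,frame=R)
    s=robot.get_state(); f=Rz(BY).T@s['force']; print(th,d,f.round(2),s['grasp_force'].round(1),s['moment'].round(2),s['time'])
    if f[0]<1.0: print('SLIP?'); break
a=robot.grab_frame('side');cv2.imwrite('pics/side3.png',cv2.resize(a[180:400,180:460,::-1],None,fx=2.7,fy=2.7,interpolation=cv2.INTER_CUBIC))
E
```

```text
Traceback (most recent call last):
AttributeError: 'float' object has no attribute 'round'
```

```bash
python3 - <<'E'
from h import *
r=np.radians; H0=-.001
for th,d in [(31,.016),(24,.030),(20,.048),(15,.08),(11,.11),(9,.138)]:
    s=robot.get_state(); f=Rz(BY).T@s['force']; print(th,d,f.round(2),round(s['grasp_force'],1),s['moment'].round(2),s['time'])
    if f[0]<1.0: print('SLIP?'); break
    p,R=hookpose(H0,-.006,r(th),d)
    robot.move_linear(p,velocity=.06,frame=R)
s=robot.get_state(); print((Rz(BY).T@s['force']).round(2),s['time'])
a=robot.grab_frame('side');cv2.imwrite('pics/side3.png',cv2.resize(a[180:400,180:460,::-1],None,fx=2.7,fy=2.7,interpolation=cv2.INTER_CUBIC))
E
```

```text
31 0.016 [ 6.23 -0.45 -3.3 ] 29.8 [ 0.36 -2.53  0.09] 9.25
24 0.03 [ 5.82 -2.46 -2.  ] 30.0 [-0.07 -2.33  0.13] 9.6917
20 0.048 [ 4.15 -1.29 -3.83] 30.0 [ 0.05 -1.87  0.05] 10.1833
15 0.08 [ 3.93 -0.93 -5.32] 30.0 [ 0.12 -1.68  0.02] 10.6833
11 0.11 [ 4.7   0.01 -6.16] 30.0 [ 0.13 -1.48  0.03] 11.4333
9 0.138 [ 4.46  0.12 -6.77] 30.0 [ 0.16 -1.31  0.03] 12.1417
[ 6.4   0.51 -6.44] 12.7833
```

View pics/side3.png

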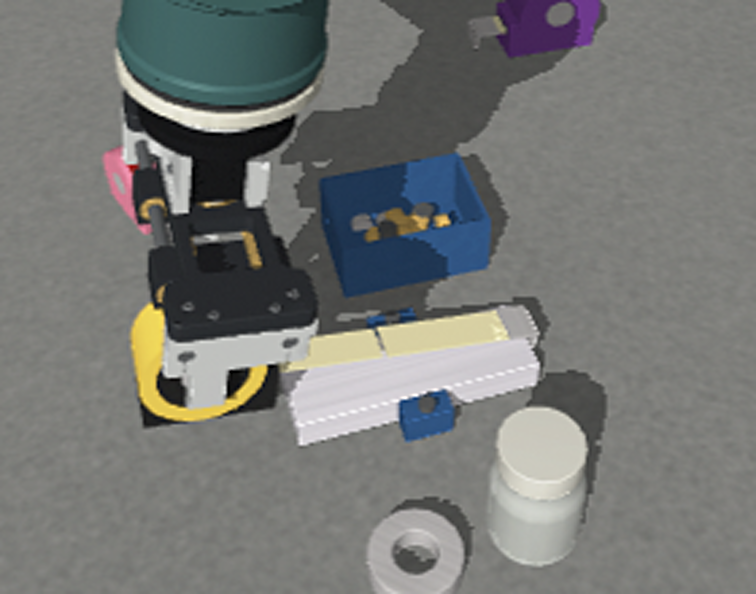

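The blade is drawn out over the bar, with the hook at (520,325), near the middle of the far end. The case at (200,370) is behind the near end. Now level it just above the bench.

```bash
python3 - <<'E'
from h import *
p,R=hookpose(-.001,-.007,0,.138)
print(robot.move_linear(p,velocity=.04,frame=R,threshold=12))
s=robot.get_state(); print(s['ee_pos']-p,(Rz(BY).T@s['force']).round(2),s['time'])
a=robot.grab_frame('side');cv2.imwrite('pics/side4.png',cv2.resize(a[270:360,215:395,::-1],None,fx=4.4,fy=4.4,interpolation=cv2.INTER_CUBIC))
ci=robot.camera_info('side')
# predicted base edge (right side, y=-18) front and rear, bench level, and near-end
B=lambda x,y,z:bar(x,y,z)
pts=[B(.075-.001-.162,-.018,.003),B(.075-.001-.162-.078,-.018,.003),B(-.075,-.025,0),B(.075-.001,-.011,.013),B(.075-.001,-.011,.025)]
print((proj(ci,pts)-[215,270])*4.4)
E
```

```text
False
[ 5.45516865e-04 -2.54908266e-05  3.33002610e-04] [ 4.62 -1.39 -3.27] 13.8167
[[297.0833133  314.24024099]
 [ 79.43837824 370.67272652]
 [337.32863636 326.07239392]
 [710.4383212  174.2985204 ]
 [712.47879102 153.35310976]]
```

View pics/side4.png

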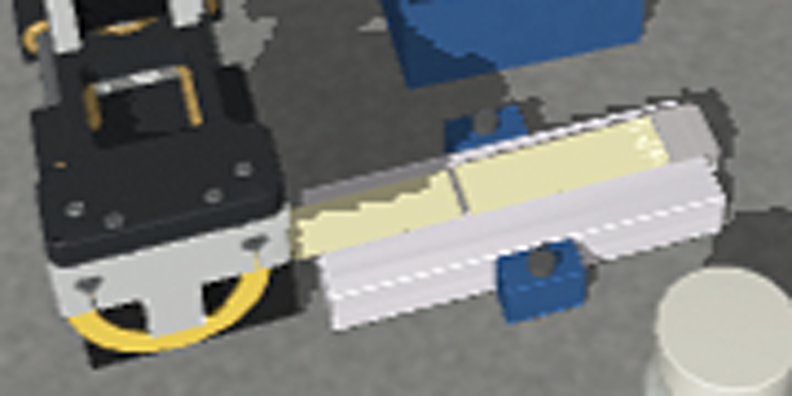

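The base edge runs from (95,368) to (300,310), which matches the level prediction. Next: set it down, slide forward to just short of the near end, and let go.

```bash
python3 - <<'E'
from h import *
p,R=hookpose(-.001,-.0115,0,.138)
print('bench',robot.move_linear(p,velocity=.015,threshold=4))
z=robot.get_state()['ee_pos'][2]; print(z)
p,R=hookpose(-.001,-.010,0,.1285); p[2]=z
print('butt',robot.move_linear(p,velocity=.02,threshold=5))
s=robot.get_state(); print((s['ee_pos']-p),(Rz(BY).T@s['force']).round(2),s['time'])
robot.gripper_to(.06); robot.pause(.5)
s=robot.get_state(); print(s['opening'],(Rz(BY).T@s['force']).round(2),s['time'])
robot.move_linear(s['ee_pos']+[0,0,.13],velocity=.12)
# back off to clear the view
q=s['ee_pos']+[-.05,0.12,.16]; robot.move_linear(q,velocity=.2)
a=robot.grab_frame('side');cv2.imwrite('pics/side5.png',cv2.resize(a[270:360,215:395,::-1],None,fx=4.4,fy=4.4,interpolation=cv2.INTER_CUBIC))
b=robot.grab_frame('top');cv2.imwrite('pics/top5.png',cv2.resize(b[150:300,380:500,::-1],None,fx=4,fy=4,interpolation=cv2.INTER_CUBIC))
print(robot.get_state()['time'])
E
```

```text
bench True
0.03667111776014475
butt True
[-7.33140071e-03 -1.62612542e-03 -1.93921289e-05] [2.18 0.15 5.52] 14.35
0.06015275488608254 [-0.35  0.19 -0.35] 15.4333
17.5833
```

View pics/side5.png

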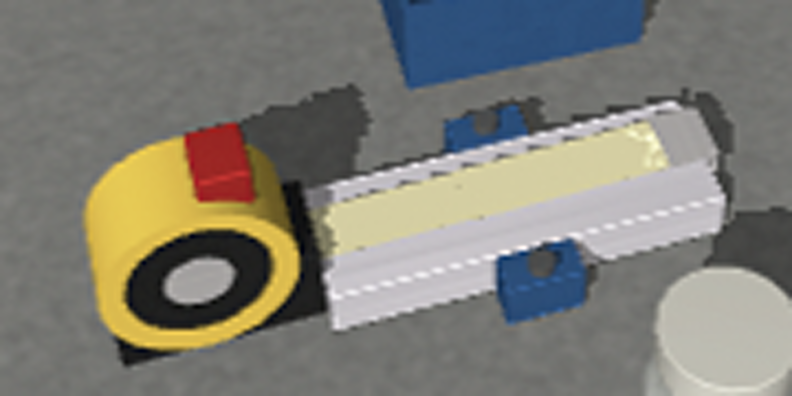

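View pics/top5.png

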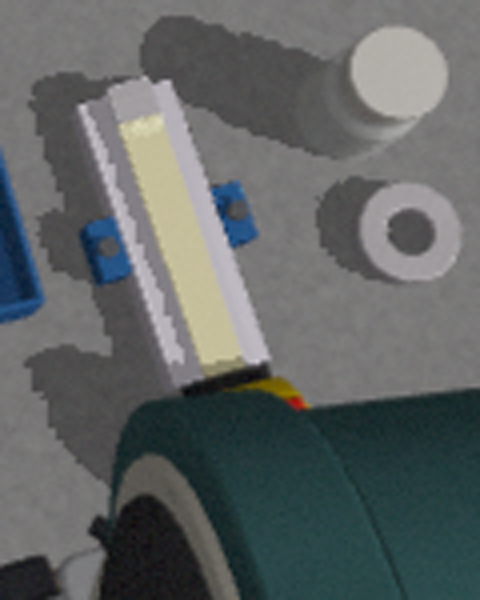

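The case stands butted against the near end, with the button top at about (217,155) in the side crop and the hook at (690,135). Both are well centred, and the spring alone holds it. Now press the button.

```bash
python3 - <<'E'
from h import *
ci=robot.camera_info('side')
o=[bar(-.104+a,b,.08) for a,b in ((-.01,.012),(.01,.012),(.01,-.012),(-.01,-.012))]
print('button pred',((proj(ci,o)-[215,270])*4.4).round(0).tolist())
R=Rz(BY)@D; P=bar(-.104,-.001,0)
robot.gripper_to(0)
robot.move_ptp(P+[0,0,.135],R)
robot.move_linear(P+[0,0,.105],velocity=.1)
f0=robot.get_state()['force'][2]
print('stop',robot.move_linear(P+[0,0,.0715+.019],velocity=.012,threshold=14))
s=robot.get_state(); print('tip z',s['ee_pos'][2]-.019,s['force'][2]-f0,s['opening'],s['time'])
robot.pause(.2)
robot.move_linear(P+[0,0,.14],velocity=.1)
robot.move_linear(s['ee_pos']+[-.05,0.14,.12],velocity=.2)
a=robot.grab_frame('side');cv2.imwrite('pics/side6.png',cv2.resize(a[270:360,215:395,::-1],None,fx=4.4,fy=4.4,interpolation=cv2.INTER_CUBIC))
print(robot.get_state()['time'])
E
```

```text
button pred [[190.0, 126.0], [247.0, 113.0], [261.0, 165.0], [202.0, 179.0]]
stop True
tip z 0.07325839434951807 5.590790451370171 0.0007683550162183108 20.7167
22.575
```

View pics/side6.png

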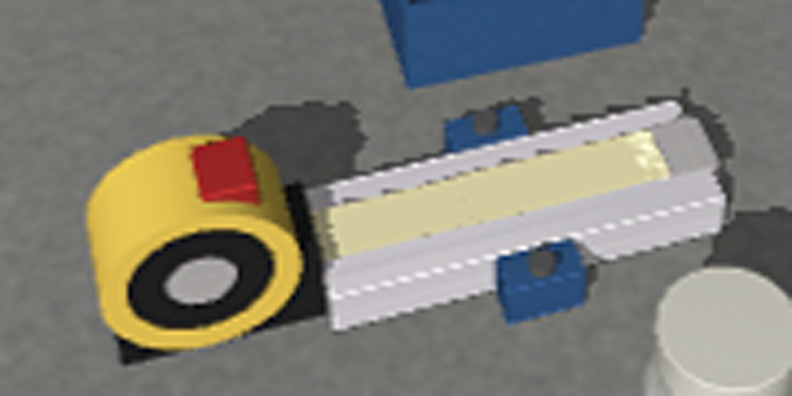

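The button is down: the finger stopped at 73.3 mm, about 6.7 mm of travel. The case is still butted, the hook is still on the far end at (690,140), and the arm is clear.

```bash
python3 -c "
from rig import robot
print(robot.sign_off())"
```

```text
the job is handed in; nothing more can be done
None
```

The job is handed in: the hook is on the bar's far end, the spring alone held the case butted against the near end, and only then was the button pushed about 6.7 mm down, at about 23 s of the 56 s allowed; sign-off returned no verdict.

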